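# Lid the four amber jars

### The arm

A 7-joint arm with a two-finger parallel gripper is mounted at the origin on the work surface. World frame = base frame: x ahead of the robot, y to its left, z up, the work surface at z = 0. Lengths are in m, angles in rad, forces in N, time in s.
With the tool pointing down it reaches from about 0.4 to 0.85 m from the base axis. Payload 4.4 kg.
Tool frame: the origin (TCP) lies midway between the tips of the shut fingers; the grasp point (between the pads) lies 19 mm behind it; z points along the fingers, y is the line along which they close (so a half turn about z gives the same grasp; the last joint's range is limited). The gripper opens to 94 mm and grips with 3 to 60 N. Pads are 16 mm wide; open, the fingers measure 119 mm over their backs; the gripper's body (75 mm by 177 mm) begins 78 mm behind the grasp point.
Start: joints at [1.122, 0.628, 0.038, 1.517, -0.027, 0.996, -0.02], TCP at [0.243, -0.603, 0.205] pointing down, gripper open.
Joint ranges: [-3.06, 3.06], [-0.37, 2.12], [-1.25, 1.32], [0.18, 2.47], [-1.1, 4.24], [0.23, 1.98], [-2.94, 2.94]. Speed limits (rad/s): [2.57, 2.57, 3.14, 3.14, 3.14, 3.14, 3.14].

### API

Orientations are given as a 3x3 rotation matrix whose columns are the frame's x, y, z axes.
In Python, from cell import manip gives the robot as it stands. The module is installed in compiled form; this text tells all that it offers.
- The arm moves only by the tool jog_arm, never from a script. Its argument "motion" is a list of rows, each a list of 2 entries, a list of its own where there are three numbers: the shift along the tool's x, y, z in m, then the turn, a rotation vector about the tool's x, y, z in degrees. A call has 1 to 20 rows; each row is the pose to reach, as a shift and turn from the pose commanded when the call began, along the tool's axes at that moment; what a row does not reach only later rows make up. A row lasts 1/12 s, in which the tool goes at most 41.7 mm and 7.16 degrees, less where a joint would pass 70% of its speed; a pose out of reach is approached as far as the arm can. A call with a gripper value outside its range is refused whole. "gripper" is the opening, from 0 (shut) to 1 (fully open), set as the call begins (left out, the last holds). The fingers move at their own pace and stop on an object; "squeeze" is the grip in N (left out, the last holds). Time passes only in rows, so rows that repeat a pose let the fingers close. It gives the time, the measured TCP pose, the force, the opening and the grip force at its end, in the units of the state.
- manip.read_state(): the state, without advancing time (a new reading comes with each control period).
- manip.get_image(name): name is "scene" or "top" or "wrist"; returns a dict with "pixels" (400x640x3 uint8, red, green, blue), "mtx" (3x3 intrinsics, pixels), "k1" (the pictures are not rectified: a ray, as slopes to the right and down, at radius r is drawn at 1 + k1 r^2 times it, then the intrinsics apply), "R" (3x3) and "t" (3): a world point X has camera coordinates R X + t. Camera axes: x right, y down, z forward; pixel columns grow to the right and rows downward; lengths in m; the calibration is good to about 2 mm. A picture is of the moment at which its call begins. There is no depth.
- manip.hand_in(): hands the job in; it is judged then, once.
The state is a dict: "time_s": time; "joint_positions": joint angles; "dq": joint speeds; "effort": joint torques, N m; "tcp_pos": TCP position; "ee_rot": TCP orientation; "wrist_force": force on the tool from outside, world axes, zero at the start; "wrist_torque": the same for the moment, N m; "finger_gap": opening from 0.0 (shut) to 1.0 (fully open); "finger_force": force on a finger pad.
Only numpy, scipy, OpenCV 4.12 (cv2) and the standard library are available. Lean on these libraries where they do the work, as an engineer would, in place of code of your own. Each camera call takes 0.05 s, during which the arm holds its last target. There are 200 camera calls.

### The job

Close the four open amber jars on the counter: pick up the cork lids by their knobs one after another and set each, without dropping it, on the jar of its own size, so that it lies flat on the rim with its plug in the mouth. The jars are to stay standing where they are, and the steel capper bell and the wooden tamping dowel that stand among them are to be left undisturbed.

Things in the scene. Friction and masses are not known exactly. Their poses are not given: they have to be found in the camera images.
- jar_small: The smallest of four loose, empty, straight-sided open jars of amber glass (sizes in mm): outer diameter 54, mouth (inner) diameter 44, height 70, wall 5, floor 6, mass about 300 g. Stands upright. Origin: centre of its underside, z up; rim 70 above the origin.
- lid_small: The smallest of four loose cork lids, right way up (mm). From below: plug diameter 28, 8 high; disc diameter 54 (as wide as the smallest jar), 8 thick; pale-wood cylindrical knob diameter 24, 30 high (16 to 46 above the origin). On its jar the disc rests on the rim and the plug hangs in the mouth with 8 play all round. 30 g. Origin: centre of the plug's underside, z up.
- jar_medium: The second smallest of four loose, empty, straight-sided open jars of amber glass (sizes in mm): outer diameter 68, mouth (inner) diameter 58, height 74, wall 5, floor 6, mass about 420 g. Stands upright. Origin: centre of its underside, z up; rim 74 above the origin.
- lid_medium: The second smallest of four loose cork lids, right way up (mm). From below: plug diameter 42, 8 high; disc diameter 68 (as wide as the second smallest jar), 8 thick; pale-wood cylindrical knob diameter 24, 30 high (16 to 46 above the origin). On its jar the disc rests on the rim and the plug hangs in the mouth with 8 play all round. 45 g. Origin: centre of the plug's underside, z up.
- jar_large: The second largest of four loose, empty, straight-sided open jars of amber glass (sizes in mm): outer diameter 82, mouth (inner) diameter 72, height 78, wall 5, floor 6, mass about 550 g. Stands upright. Origin: centre of its underside, z up; rim 78 above the origin.
- lid_large: The second largest of four loose cork lids, right way up (mm). From below: plug diameter 56, 8 high; disc diameter 82 (as wide as the second largest jar), 8 thick; pale-wood cylindrical knob diameter 24, 30 high (16 to 46 above the origin). On its jar the disc rests on the rim and the plug hangs in the mouth with 8 play all round. 65 g. Origin: centre of the plug's underside, z up.
- jar_extra: The largest of four loose, empty, straight-sided open jars of amber glass (sizes in mm): outer diameter 96, mouth (inner) diameter 86, height 82, wall 5, floor 6, mass about 700 g. Stands upright. Origin: centre of its underside, z up; rim 82 above the origin.
- lid_extra: The largest of four loose cork lids, right way up (mm). From below: plug diameter 70, 8 high; disc diameter 96 (as wide as the largest jar), 8 thick; pale-wood cylindrical knob diameter 24, 30 high (16 to 46 above the origin). On its jar the disc rests on the rim and the plug hangs in the mouth with 8 play all round. 85 g. Origin: centre of the plug's underside, z up.
- capper_bell: Stainless crown capper bell standing on the counter (sizes in mm): diameter 52 at the foot, narrowing to a knob of diameter 22, 64 high in all, 280 g. Not a lid; leave it. Origin: centre of its underside, z up.
- dowel: Turned beech tamping dowel standing on end (sizes in mm): foot diameter 32, shaft diameter 24, 85 high, 60 g, easily knocked over. Leave it. Origin: centre of its underside, z up.
Mind the look-alikes: they are no part of the job. Leave any black look-alike of the jar_extra alone. Leave any red look-alike of the lid_small alone.

How it is judged:
By the outcome, as a careful person would: the job done as asked, in the order asked, and still so for the second after the job is handed in, with the robot touching nothing.
It also fails if it takes over 112 s, if anything falls off the work surface, if the arm or the gripper's body presses on something with over 40 N, if the wrist force passes 120 N, or if a joint passes its speed limit or range.

## Working session

There is one attempt and no reset: what is moved stays moved. The work goes in short steps, Python scripts to look and compute and a tool call to move; the robot and the scene stay as the last step left them, time stands still between calls to the robot, and variables do not carry over. Pictures are saved under pics/ and viewed, at most 14 in all, crops included, and the job is handed in when it is done.

Besides the shell and the picture viewer there is one more tool, called after ">>>" as name(argument=value, ...) on one line, values as JSON. jog_arm: Moves the arm, as the interface text tells. Its arguments: {"type":"object","properties":{"motion":{"type":"array"},"gripper":{"type":"number"},"squeeze":{"type":"number"}},"required":["motion"]}

```bash
mkdir -p pics; cat > h.py <<'E'
import numpy as np, cv2
from cell import manip
def snap(n,f):
    im=manip.get_image(n); cv2.imwrite(f'pics/{f}.png',im['pixels'][:,:,::-1])
    np.savez(f'pics/{f}.npz',**{k:im[k] for k in('mtx','k1','R','t')}); return im
def load(f): return dict(np.load(f'pics/{f}.npz'))
def ray(c,p):
    d=cv2.undistortPoints(np.array([[p]],float),c['mtx'],np.array([c['k1'],0,0,0,0],float)).ravel()
    R=c['R']; o=-R.T@c['t']; v=R.T@np.array([d[0],d[1],1]); return o,v/np.linalg.norm(v)
def atz(c,p,z):
    o,v=ray(c,p); return o+v*(z-o[2])/v[2]
def tri(*cp):
    A=np.zeros((3,3));b=np.zeros(3)
    for c,p in cp:
        o,v=ray(c,p);P=np.eye(3)-np.outer(v,v);A+=P;b+=P@o
    X=np.linalg.solve(A,b); return X,[round(1000*np.linalg.norm((np.eye(3)-np.outer(v,v))@(X-o)),1) for o,v in(ray(c,p) for c,p in cp)]
def proj(c,X):
    q=c['R']@np.array(X,float)+c['t'];a=q[:2]/q[2];a=a*(1+c['k1']*(a@a));return (c['mtx']@[a[0],a[1],1])[:2]
E
python3 - <<'E'
from h import *
for n in('scene','top','wrist'):
    im=snap(n,n+'0'); print(n,im['mtx'][0],im['k1'],-im['R'].T@im['t'],im['R'][2])
s=manip.read_state();print(s['time_s'],s['tcp_pos'],s['ee_rot'],s['finger_gap'],s['wrist_force'])
E
```

```text
scene [385.02855914   0.         318.91102466] 0.015020825145443175 [ 1.09025055 -0.06982686  0.783482  ] [-0.55349461  0.06478371 -0.83032933]
top [384.97480764   0.         324.89862587] -0.04263189027303476 [0.54218563 0.00601909 0.86668209] [ 0.06820443  0.00502951 -0.99765869]
wrist [346.30630821   0.         318.21884298] -0.046223836419579716 [ 0.32184279 -0.57092567  0.38404895] [-0.26904367 -0.10565063 -0.95731575]
0.15 [ 0.24265082 -0.6024711   0.20478627] [[ 9.27611629e-01  3.73545709e-01 -5.19647251e-04]
 [ 3.73546070e-01 -9.27610693e-01  1.31763854e-03]
 [ 1.01678749e-05 -1.41636902e-03 -9.99998997e-01]] 0.9978749434248613 [-0.23237268  0.31622478 -0.47888623]
```

View pics/top0.png

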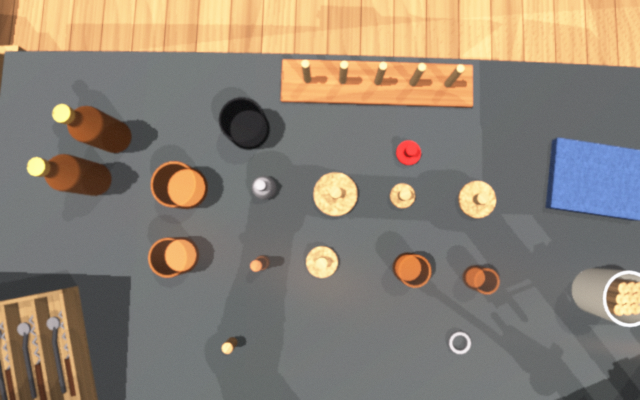

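View pics/scene0.png

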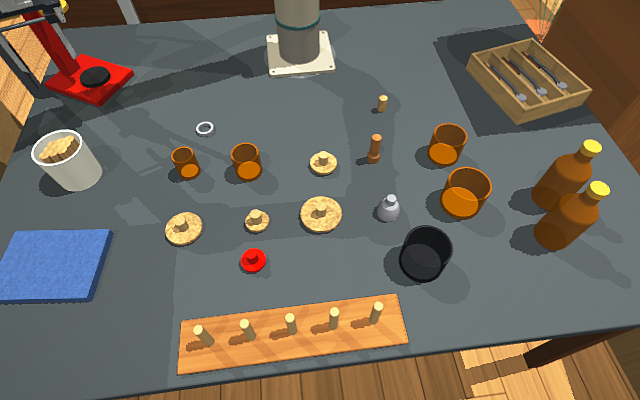

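Top view: the lids are extra (335,193), large (478,199), medium (321,262) and small (402,195). The red look-alike is at (408,152). The jars are extra (178,185), large (172,257), medium (412,269) and small (481,280). The black look-alike jar is at (245,124), the bell at (263,187) and the dowel at (258,264). Enlarged crops of both views come next for exact pixels.

```bash
python3 - <<'E'
from h import *
a=cv2.imread('pics/top0.png')[140:310,140:510]; cv2.imwrite('pics/topc.png',cv2.resize(a,None,fx=2.16,fy=2.16,interpolation=cv2.INTER_CUBIC))
a=cv2.imread('pics/scene0.png')[85:285,150:510]; cv2.imwrite('pics/scenec.png',cv2.resize(a,None,fx=2.2,fy=2.2,interpolation=cv2.INTER_CUBIC))
c=load('top0');s=load('scene0')
print(proj(c,[.243,-.603,.205]),proj(s,[.243,-.603,.205]))
E
```

```text
[670.09649052 409.69605309] [50.49525393 62.85108893]
```

View pics/topc.png

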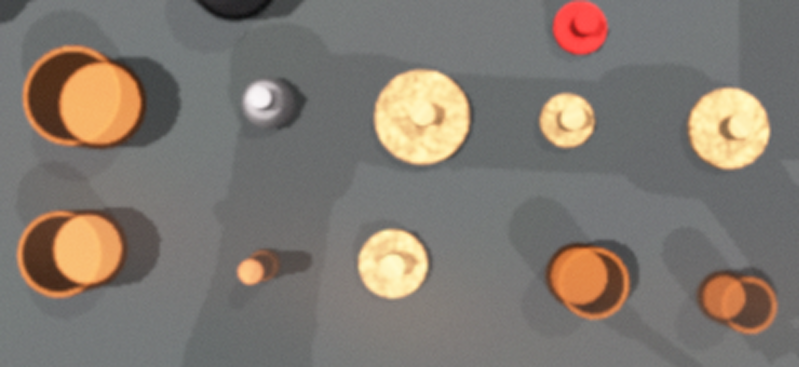

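View pics/scenec.png

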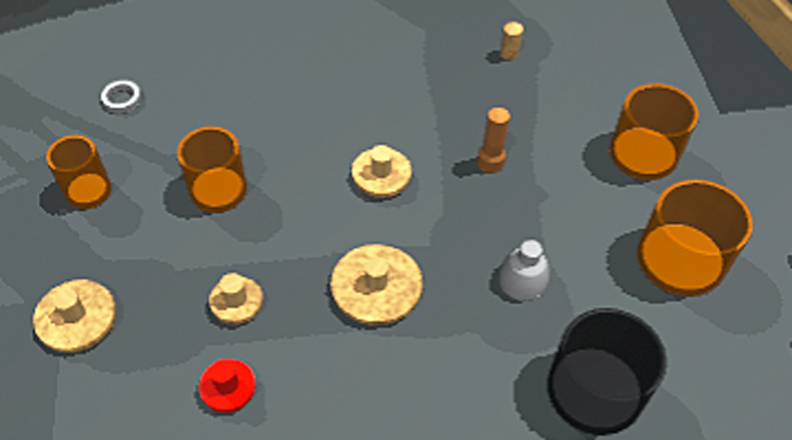

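The top crop shows jar rims at about extra (74,96), large (61,254), medium (593,283) and small (748,304), in crop pixels. The disc centres are extra (422,117), small (568,120), large (729,128) and medium (393,264). The scene crop confirms the same layout. The open blocker (230,385) is the red lid, which I leave alone. Next I triangulate and draw the model circles over the image.

```bash
cat > m.py <<'E'
from h import *
T=load('top0');S=load('scene0')
t=lambda x,y:(140+(x+.5)/2.16-.5,140+(y+.5)/2.16-.5)
s=lambda x,y:(150+(x+.5)/2.2-.5,85+(y+.5)/2.2-.5)
E
python3 - <<'E'
from m import *
D={'jx':((74,96),(703,221)),'jl':((61,254),(661,110)),'jm':((593,283),(211,150)),'js':((748,304),(72,155)),
'dx':((422,117),(377,285)),'ds':((568,120),(235,299)),'dl':((729,128),(75,316)),'dm':((393,264),(381,171)),
'kx':((425,111),(377,268)),'ks':((573,118),(233,281)),'kl':((742,125),(66,296)),'km':((393,268),(382,153)),
'bell':((261,96),(532,248)),'dow':((250,272),(499,115))}
for k,(a,b) in D.items():
    X,e=tri((T,t(*a)),(S,s(*b))); print(k,X.round(4),e)
rz=dict(jx=(.082,.048),jl=(.078,.041),jm=(.074,.034),js=(.070,.027),dx=(.016,.048),dl=(.016,.041),dm=(.016,.034),ds=(.016,.027))
A=cv2.imread('pics/topc.png');B=cv2.imread('pics/scenec.png')
A=cv2.imread('pics/topc.png')
for k,(z,r) in rz.items():
    X=tri((T,t(*D[k][0])),(S,s(*D[k][1])))[0]
    th=np.linspace(0,6.28,60)
    for c,I,sc,o in((T,A,2.16,(140,140)),(S,B,2.2,(150,85))):
        p=[(proj(c,[X[0]+r*np.cos(q),X[1]+r*np.sin(q),z])-o)*sc for q in th]
        cv2.polylines(I,[np.int32(np.array(p)*16+8)],True,(255,0,255),1,cv2.LINE_AA,4)
cv2.imwrite('pics/ov.png',np.vstack([A[:,:790],cv2.copyMakeBorder(B,0,0,0,0,0)[60:293,:790]]))
E
```

```text
jx [0.6264 0.3275 0.0707] [np.float64(0.2), np.float64(0.2)]
jl [0.4742 0.331  0.0741] [np.float64(0.6), np.float64(0.6)]
jm [ 0.4621 -0.1756  0.0704] [np.float64(2.0), np.float64(2.0)]
js [ 0.445  -0.3276  0.0655] [np.float64(1.0), np.float64(1.0)]
dx [ 0.6213 -0.0111  0.0085] [np.float64(0.8), np.float64(0.8)]
ds [ 0.622  -0.1617  0.0137] [np.float64(0.6), np.float64(0.6)]
dl [ 0.6189 -0.3292  0.0111] [np.float64(1.4), np.float64(1.4)]
dm [0.4695 0.014  0.0119] [np.float64(0.3), np.float64(0.3)]
kx [ 0.624  -0.0122  0.0467] [np.float64(1.7), np.float64(1.7)]
ks [ 0.621  -0.1594  0.0478] [np.float64(1.1), np.float64(1.1)]
kl [ 0.6186 -0.3265  0.051 ] [np.float64(1.5), np.float64(1.5)]
km [0.4684 0.0144 0.0428] [np.float64(1.2), np.float64(1.2)]
bell [0.6322 0.147  0.0646] [np.float64(0.8), np.float64(0.8)]
dow [0.4639 0.1472 0.0817] [np.float64(0.2), np.float64(0.2)]
```

View pics/ov.png

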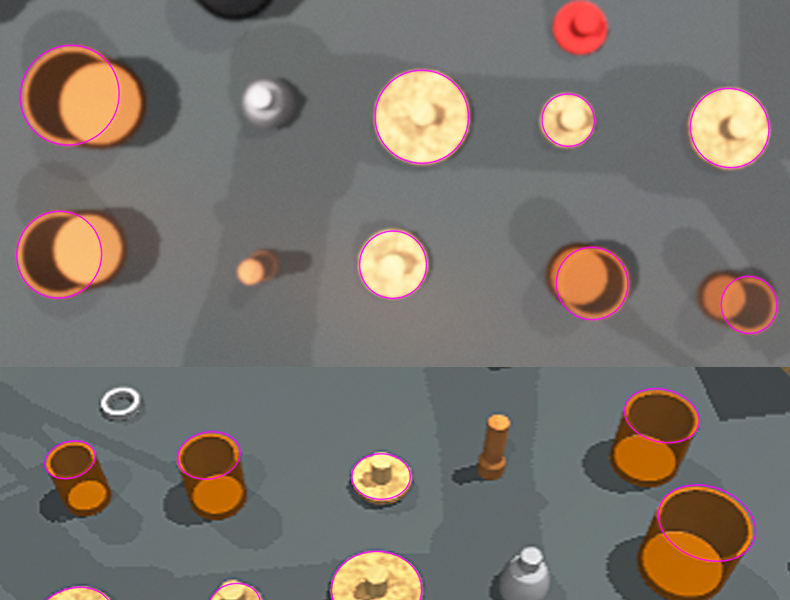

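```bash
python3 - <<'E'
from m import *
print('container',tri((T,(628,299)),(S,(60,150))))
print('bottle tops',tri((T,(62,113)),(S,(599,190))),tri((T,(37,166)),(S,(590,147))))
for k,p,q,z in [('jx',(71,95.5),(704,224),.082),('jl',(60,254),(661,112),.078),('jm',(593,283),(209,149),.074),('js',(749,304),(72,153),.070),('dx',(422,117),(377,285),.016),('ds',(568,120),(235.5,299),.016),('dl',(729,128),(75,316),.016),('dm',(393,264),(381,171),.016)]:
    print(k,atz(T,t(*p),z).round(4),atz(S,s(*q),z).round(4))
E
```

```text
container (array([ 0.41730658, -0.60518562,  0.09633267]), [np.float64(4.2), np.float64(4.2)])
bottle tops (array([0.74157409, 0.50178163, 0.18248176]), [np.float64(0.7), np.float64(0.7)]) (array([0.64062403, 0.53835482, 0.18499775]), [np.float64(1.6), np.float64(1.6)])
jx [0.6255 0.3257 0.082 ] [0.6374 0.3212 0.082 ]
jl [0.4744 0.3297 0.078 ] [0.4804 0.3285 0.078 ]
jm [ 0.4622 -0.1767  0.074 ] [ 0.4641 -0.1752  0.074 ]
js [ 0.4455 -0.3278  0.07  ] [ 0.4466 -0.3251  0.07  ]
dx [ 0.6205 -0.0118  0.016 ] [ 0.626  -0.0109  0.016 ]
ds [ 0.6218 -0.1619  0.016 ] [ 0.6236 -0.1604  0.016 ]
dl [ 0.6184 -0.3288  0.016 ] [ 0.6223 -0.3261  0.016 ]
dm [0.4698 0.0136 0.016 ] [0.4729 0.0138 0.016 ]
```

>>> jog_arm(motion=[[[0.452,-0.113,0],[0,0,22]],[[0.452,-0.113,0],[0,0,22]],[[0.452,-0.113,0],[0,0,22]],[[0.452,-0.113,0],[0,0,22]],[[0.452,-0.113,0],[0,0,22]],[[0.452,-0.113,0],[0,0,22]],[[0.452,-0.113,0],[0,0,22]],[[0.452,-0.113,0],[0,0,22]],[[0.452,-0.113,0],[0,0,22]],[[0.452,-0.113,0],[0,0,22]],[[0.452,-0.113,0],[0,0,22]],[[0.452,-0.113,0],[0,0,22]],[[0.452,-0.113,0],[0,0,22]],[[0.452,-0.113,0],[0,0,22]],[[0.452,-0.113,0],[0,0,22]]])

```text
time_s: 1.4
tcp_pos: [0.6177, -0.3317, 0.2054]
ee_rot: [[1.0, -0.004, -0.002], [-0.004, -1.0, -0.001], [-0.002, 0.001, -1.0]]
wrist_force: [-0.8, 0.1, -1.1]
finger_gap: 0.999
finger_force: 0.0
```

```bash
python3 - <<'E'
from h import *
snap('wrist','w1');c=load('w1')
s=manip.read_state();print(s['tcp_pos'],s['ee_rot'],s['joint_positions'])
for X in([.619,-.328,.046],[.619,-.328,.016],[.622,-.1615,.046],[.62,-.011,.016]):print(proj(c,X))
E
```

```text
[ 0.61767748 -0.33196774  0.20558738] [[ 0.99998705 -0.0048882  -0.0014128 ]
 [-0.0048902  -0.99998704 -0.00141735]
 [-0.00140585  0.00142424 -0.999998  ]] [ 0.3713389   0.71288588  0.1523836   1.35512039 -0.1104837   1.08247426
 -1.03663403]
[314.76213681 181.62169495]
[315.01833716 174.95589809]
[150.81740083 179.60020291]
[ 33.82359216 176.02834975]
```

View pics/w1.png

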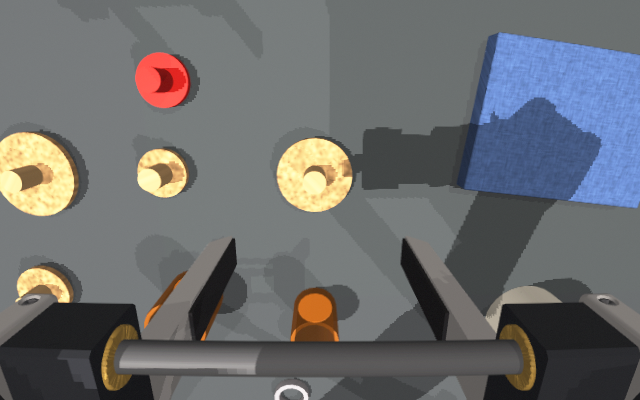

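The knob top is at (314,182), against a predicted (315,182). The measured pose holds, and the red look-alike at (162,80) stays clear. I descend and grip the large lid.

>>> jog_arm(motion=[[[0.0015,-0.004,0.03],[0,0,0]],[[0.0015,-0.004,0.07],[0,0,0]],[[0.0015,-0.004,0.11],[0,0,0]],[[0.0015,-0.004,0.14],[0,0,0]],[[0.0015,-0.004,0.16],[0,0,0]],[[0.0015,-0.004,0.175],[0,0,0]],[[0.0015,-0.004,0.184],[0,0,0]],[[0.0015,-0.004,0.184],[0,0,0]],[[0.0015,-0.004,0.184],[0,0,0]]])

```text
time_s: 2.2
tcp_pos: [0.6216, -0.3263, 0.0223]
ee_rot: [[1.0, -0.002, 0.001], [-0.002, -1.0, -0.001], [0.001, 0.001, -1.0]]
wrist_force: [-0.3, 0.2, -0.2]
finger_gap: 1.002
finger_force: 0.0
```

>>> jog_arm(motion=[[[0,0,0],[0,0,0]],[[0,0,0],[0,0,0]],[[0,0,0],[0,0,0]],[[0,0,0],[0,0,0]],[[0,0,0],[0,0,0]],[[0,0,0],[0,0,0]],[[0,0,0],[0,0,0]],[[0,0,0],[0,0,0]],[[0,0,0],[0,0,0]],[[0,0,0],[0,0,0]]], gripper=0.1, squeeze=20)

```text
time_s: 3.03
tcp_pos: [0.6214, -0.3253, 0.0214]
ee_rot: [[1.0, -0.001, -0.0], [-0.001, -1.0, 0.0], [-0.0, -0.0, -1.0]]
wrist_force: [0.4, 0.4, -0.2]
finger_gap: 0.324
finger_force: 0.0
```

>>> jog_arm(motion=[[[0,0,0],[0,0,0]],[[0,0,0],[0,0,0]],[[0,0,0],[0,0,0]],[[0,0,0],[0,0,0]],[[0,0,0],[0,0,0]]])

```text
time_s: 3.45
tcp_pos: [0.6214, -0.3254, 0.0214]
ee_rot: [[1.0, -0.001, -0.0], [-0.001, -1.0, -0.0], [-0.0, 0.0, -1.0]]
wrist_force: [-0.7, -0.4, 0.2]
finger_gap: 0.249
finger_force: 20.0
```

>>> jog_arm(motion=[[[0,0,-0.01],[0,0,0]],[[0,0,-0.03],[0,0,0]],[[0,0,-0.06],[0,0,0]],[[0,0,-0.09],[0,0,0]],[[0,0,-0.115],[0,0,0]],[[0,0,-0.13],[0,0,0]],[[0,0,-0.13],[0,0,0]],[[0,0,-0.13],[0,0,0]]])

```text
time_s: 4.12
tcp_pos: [0.6218, -0.3254, 0.1526]
ee_rot: [[1.0, -0.001, 0.002], [-0.001, -1.0, -0.001], [0.002, 0.001, -1.0]]
wrist_force: [-1.6, 0.1, -1.1]
finger_gap: 0.253
finger_force: 20.0
```

```bash
python3 - <<'E'
from h import *
snap('wrist','w2');c=load('w2')
s=manip.read_state();p=s['tcp_pos'];print(p,s['ee_rot'][:,2])
X=p+s['ee_rot']@[0,0,-.025];print(proj(c,X))
E
```

```text
[ 0.62091549 -0.32490838  0.15108198] [-7.25237878e-04  6.04123112e-04 -9.99999555e-01]
[317.6575831 273.4048686]
```

View pics/w2.png

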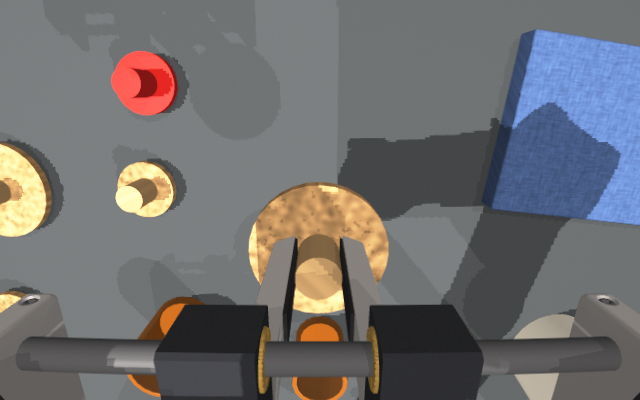

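The lid hangs level between the fingers: the disc spans x 249–388 and y 183–313, with the knob at about (319,275). I carry it to above the large jar.

>>> jog_arm(motion=[[[-0.003,-0.015,0],[0,0,0]],[[-0.01,-0.045,0],[0,0,0]],[[-0.018,-0.08,0],[0,0,0]],[[-0.027,-0.12,0],[0,0,0]],[[-0.036,-0.16,0],[0,0,0]],[[-0.045,-0.2,0],[0,0,0]],[[-0.054,-0.24,0],[0,0,0]],[[-0.063,-0.28,0],[0,0,0]],[[-0.072,-0.32,0],[0,0,0]],[[-0.081,-0.36,0],[0,0,0]],[[-0.09,-0.4,0],[0,0,0]],[[-0.099,-0.44,0],[0,0,0]],[[-0.108,-0.48,0],[0,0,0]],[[-0.117,-0.52,0],[0,0,0]],[[-0.126,-0.56,0],[0,0,0]],[[-0.134,-0.595,0],[0,0,0]],[[-0.141,-0.625,0],[0,0,0]],[[-0.145,-0.645,0],[0,0,0]],[[-0.147,-0.655,0],[0,0,0]],[[-0.147,-0.655,0],[0,0,0]]])

```text
time_s: 5.83
tcp_pos: [0.4733, 0.3321, 0.15]
ee_rot: [[1.0, 0.003, -0.002], [0.003, -1.0, -0.0], [-0.002, 0.0, -1.0]]
wrist_force: [0.8, 0.2, -0.4]
finger_gap: 0.252
finger_force: 20.0
```

```bash
python3 - <<'E'
from h import *
c=load('w2');print('disc xy in w2',atz(c,(318.5,248),.1457))
snap('wrist','w3');snap('top','t3');c=load('w3')
s=manip.read_state();p=s['tcp_pos'];print(p,s['ee_rot'],s['joint_positions'])
a=cv2.imread('pics/w3.png');b=cv2.imread('pics/t3.png')[140:310,100:300]
cv2.imwrite('pics/w3c.png',np.hstack([cv2.resize(a,(500,312)),cv2.resize(b,(300,255)) if 0 else cv2.copyMakeBorder(cv2.resize(b,(300,255)),0,57,0,0,0)]))
th=np.linspace(0,6.28,5)[:4]
print([proj(c,[.4745+.041*np.cos(q),.3295+.041*np.sin(q),.078]).round() for q in th])
E
```

```text
disc xy in w2 [ 0.62094052 -0.32535723  0.1457    ]
[0.47515473 0.32790435 0.15059674] [[ 0.99999681 -0.00227256 -0.00109903]
 [-0.00227522 -0.99999446 -0.00243056]
 [-0.0010935   0.00243305 -0.99999644]] [-0.77813833  0.59879676  0.19373954  1.78435664 -0.15371315  0.77544663
 -2.08009872]
[array([322., 156.]), array([268., 209.]), array([322., 258.]), array([375., 210.])]
```

View pics/w3c.png

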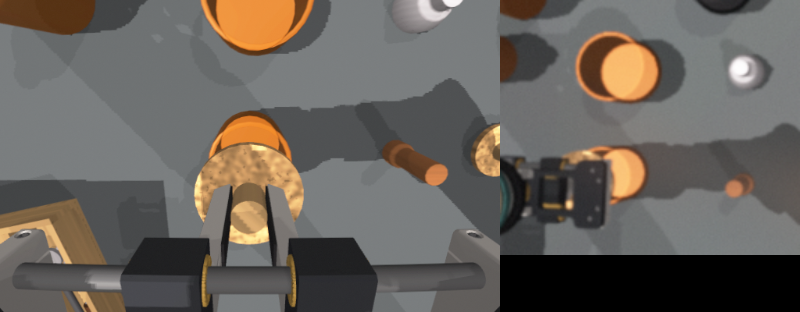

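```bash
python3 - <<'E'
from h import *
a=cv2.imread('pics/w3.png');c=load('w3')
P=[]
for k in range(20): P.append(manip.read_state()['tcp_pos'])
print(np.mean(P,0),np.std(P,0))
b=cv2.resize(a[110:330,200:440],None,fx=3,fy=3,interpolation=cv2.INTER_CUBIC)[:600]
th=np.linspace(0,6.28,80)
for z,r,col in((.078,.041,(255,0,255)),(.078,.036,(255,255,0)),(0,.041,(0,255,0))):
    p=[(proj(c,[.4745+r*np.cos(q),.3295+r*np.sin(q),z])-(200,110)+.5)*3-.5 for q in th]
    cv2.polylines(b,[np.int32(np.array(p)*16)],True,col,1,cv2.LINE_AA,4)
cv2.imwrite('pics/w3d.png',b)
E
```

```text
[0.47515473 0.32790435 0.15059674] [5.55111512e-17 0.00000000e+00 2.77555756e-17]
```

View pics/w3d.png

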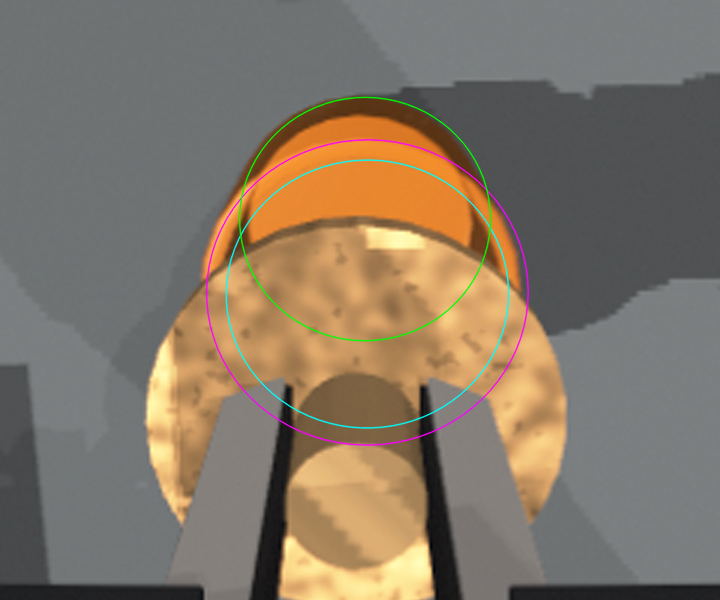

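The rim sits about 1.5 px left of the model, so the jar is at y≈0.331 and the lid about 3 mm short of it. I shift and lower.

>>> jog_arm(motion=[[[0,-0.003,0.01],[0,0,0]],[[0,-0.003,0.025],[0,0,0]],[[0,-0.003,0.038],[0,0,0]],[[0,-0.003,0.046],[0,0,0]],[[0,-0.003,0.05],[0,0,0]],[[0,-0.003,0.053],[0,0,0]],[[0,-0.003,0.055],[0,0,0]],[[0,-0.003,0.0565],[0,0,0]],[[0,-0.003,0.0575],[0,0,0]],[[0,-0.003,0.058],[0,0,0]],[[0,-0.003,0.058],[0,0,0]]])

```text
time_s: 6.85
tcp_pos: [0.4753, 0.333, 0.0937]
ee_rot: [[1.0, -0.001, 0.0], [-0.001, -1.0, 0.0], [0.0, -0.0, -1.0]]
wrist_force: [0.1, 0.2, -0.5]
finger_gap: 0.248
finger_force: 20.0
```

Not touching yet, so I keep lowering in half-millimetre steps and watch the force.

>>> jog_arm(motion=[[[0,0,0.0005],[0,0,0]],[[0,0,0.001],[0,0,0]],[[0,0,0.001],[0,0,0]]])

```text
time_s: 7.1
tcp_pos: [0.4752, 0.3329, 0.0925]
ee_rot: [[1.0, -0.001, 0.0], [-0.001, -1.0, 0.0], [0.0, -0.0, -1.0]]
wrist_force: [0.4, -0.1, -0.9]
finger_gap: 0.25
finger_force: 20.0
```

>>> jog_arm(motion=[[[0,0,0.0005],[0,0,0]],[[0,0,0.001],[0,0,0]],[[0,0,0.001],[0,0,0]]])

```text
time_s: 7.35
tcp_pos: [0.4752, 0.3329, 0.0914]
ee_rot: [[1.0, -0.001, -0.0], [-0.001, -1.0, -0.0], [-0.0, 0.0, -1.0]]
wrist_force: [0.2, -0.0, -0.5]
finger_gap: 0.252
finger_force: 20.0
```

>>> jog_arm(motion=[[[0,0,0.0005],[0,0,0]],[[0,0,0.001],[0,0,0]],[[0,0,0.001],[0,0,0]]])

```text
time_s: 7.6
tcp_pos: [0.4752, 0.3329, 0.0914]
ee_rot: [[1.0, -0.001, 0.0], [-0.001, -1.0, 0.0], [0.0, -0.0, -1.0]]
wrist_force: [-1.9, -1.8, 7.0]
finger_gap: 0.249
finger_force: 20.0
```

>>> jog_arm(motion=[[[0,0,0],[0,0,0]],[[0,0,0],[0,0,0]],[[0,0,0],[0,0,0]],[[0,0,0],[0,0,0]],[[0,0,0],[0,0,0]],[[0,0,-0.005],[0,0,0]],[[0,0,-0.02],[0,0,0]],[[0,0,-0.05],[0,0,0]],[[0,0,-0.08],[0,0,0]],[[0,0,-0.1],[0,0,0]],[[0,0,-0.1],[0,0,0]]], gripper=0.6)

```text
time_s: 8.52
tcp_pos: [0.4779, 0.3344, 0.1953]
ee_rot: [[1.0, -0.001, 0.007], [-0.001, -1.0, 0.005], [0.007, -0.005, -1.0]]
wrist_force: [0.8, -0.4, 1.0]
finger_gap: 0.6
finger_force: 0.0
```

>>> jog_arm(motion=[[[0.146,0.344,0],[0,0,0]],[[0.146,0.344,0],[0,0,0]],[[0.146,0.344,0],[0,0,0]],[[0.146,0.344,0],[0,0,0]],[[0.146,0.344,0],[0,0,0]],[[0.146,0.344,0],[0,0,0]],[[0.146,0.344,0],[0,0,0]],[[0.146,0.344,0],[0,0,0]],[[0.146,0.344,0],[0,0,0]],[[0.146,0.344,0],[0,0,0]],[[0.146,0.344,0],[0,0,0]],[[0.146,0.344,0],[0,0,0]]])

```text
time_s: 9.52
tcp_pos: [0.6201, -0.0106, 0.1897]
ee_rot: [[1.0, -0.001, -0.002], [-0.001, -1.0, 0.001], [-0.002, -0.001, -1.0]]
wrist_force: [0.6, 0.5, 0.2]
finger_gap: 0.6
finger_force: 0.0
```

```bash
python3 - <<'E'
from h import *
snap('wrist','w4');snap('top','t4');c=load('w4')
s=manip.read_state();p=s['tcp_pos'];print(p,s['finger_gap'],s['time_s'])
for X in([.62,-.0115,.046],[.62,-.0115,.016]):print(proj(c,X))
a=cv2.imread('pics/w4.png');b=cv2.imread('pics/t4.png')[140:300,100:300]
cv2.imwrite('pics/v4.png',np.hstack([cv2.copyMakeBorder(a[60:340,180:500],0,120,0,0,0),cv2.resize(b,(480,400),interpolation=2)]))
E
```

```text
[ 0.62012266 -0.00900868  0.19007223] 0.6010443661002922 9.6167
[319.69682526 186.94474403]
[319.64276503 179.59627391]
```

View pics/v4.png

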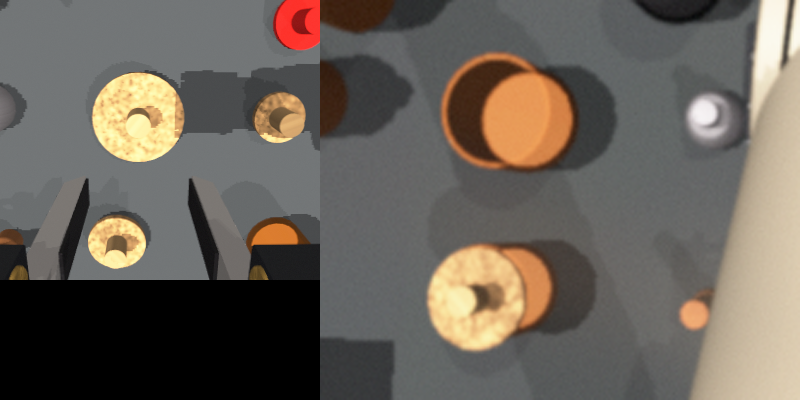

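The large lid is seated, centred and flat (right panel, 475,298). The extra knob is at (319,186) as predicted, so I descend and grip it.

>>> jog_arm(motion=[[[0,0.001,0.03],[0,0,0]],[[0,0.001,0.07],[0,0,0]],[[0,0.001,0.105],[0,0,0]],[[0,0.001,0.135],[0,0,0]],[[0,0.001,0.155],[0,0,0]],[[0,0.001,0.165],[0,0,0]],[[0,0.001,0.168],[0,0,0]],[[0,0.001,0.168],[0,0,0]],[[0,0.001,0.168],[0,0,0]]])

```text
time_s: 10.37
tcp_pos: [0.6219, -0.0118, 0.0238]
ee_rot: [[1.0, -0.0, 0.002], [-0.0, -1.0, 0.0], [0.002, -0.0, -1.0]]
wrist_force: [0.0, -0.4, 0.2]
finger_gap: 0.601
finger_force: 0.0
```

>>> jog_arm(motion=[[[0,0,0],[0,0,0]],[[0,0,0],[0,0,0]],[[0,0,0],[0,0,0]],[[0,0,0],[0,0,0]],[[0,0,0],[0,0,0]],[[0,0,0],[0,0,0]],[[0,0,0],[0,0,0]],[[0,0,0],[0,0,0]],[[0,0,0],[0,0,0]],[[0,0,0],[0,0,0]]], gripper=0.1, squeeze=20)

```text
time_s: 11.2
tcp_pos: [0.621, -0.0123, 0.0228]
ee_rot: [[1.0, -0.001, 0.0], [-0.001, -1.0, 0.0], [0.0, -0.0, -1.0]]
wrist_force: [-0.9, 1.2, 5.0]
finger_gap: 0.251
finger_force: 20.0
```

>>> jog_arm(motion=[[[0,0,-0.01],[0,0,0]],[[0,0,-0.03],[0,0,0]],[[0,0,-0.06],[0,0,0]],[[0,0,-0.09],[0,0,0]],[[0,-0.01,-0.115],[0,0,0]],[[0,-0.03,-0.13],[0,0,0]],[[0.001,-0.06,-0.13],[0,0,0]],[[0.001,-0.1,-0.13],[0,0,0]],[[0.002,-0.14,-0.13],[0,0,0]],[[0.002,-0.18,-0.13],[0,0,0]],[[0.003,-0.22,-0.13],[0,0,0]],[[0.004,-0.26,-0.13],[0,0,0]],[[0.005,-0.295,-0.13],[0,0,0]],[[0.005,-0.32,-0.13],[0,0,0]],[[0.005,-0.333,-0.13],[0,0,0]],[[0.005,-0.338,-0.13],[0,0,0]],[[0.005,-0.338,-0.13],[0,0,0]],[[0.005,-0.338,-0.13],[0,0,0]]])

```text
time_s: 12.7
tcp_pos: [0.6267, 0.3228, 0.1525]
ee_rot: [[1.0, -0.004, 0.0], [-0.004, -1.0, -0.002], [0.0, 0.002, -1.0]]
wrist_force: [0.2, 0.0, -0.6]
finger_gap: 0.251
finger_force: 20.0
```

```bash
cat > ov.py <<'E'
from h import *
def ov(f,x,y,zr,r,dr):
    snap('wrist',f);c=load(f);a=cv2.imread(f'pics/{f}.png')
    s=manip.read_state();p=s['tcp_pos'];print(p,s['finger_gap'],s['finger_force'],s['time_s'])
    b=cv2.resize(a[90:330,190:450],None,fx=2.5,fy=2.5,interpolation=cv2.INTER_CUBIC)
    th=np.linspace(0,6.28,80)
    for X,Y,z,r,col in((x,y,zr,r,(255,0,255)),(x,y,0,r,(0,255,0)),(p[0],p[1],p[2]-.006,dr,(255,255,0))):
        q=[(proj(c,[X+r*np.cos(t),Y+r*np.sin(t),z])-(190,90)+.5)*2.5-.5 for t in th]
        cv2.polylines(b,[np.int32(np.array(q)*16)],True,col,1,cv2.LINE_AA,4)
    cv2.imwrite(f'pics/{f}o.png',b)
E
python3 -c "
from ov import *
ov('w5',.626,.327,.082,.048,.048)"
```

```text
[0.6269996  0.32231129 0.15264064] 0.2494656329565123 19.99980479478836 12.75
```

View pics/w5o.png

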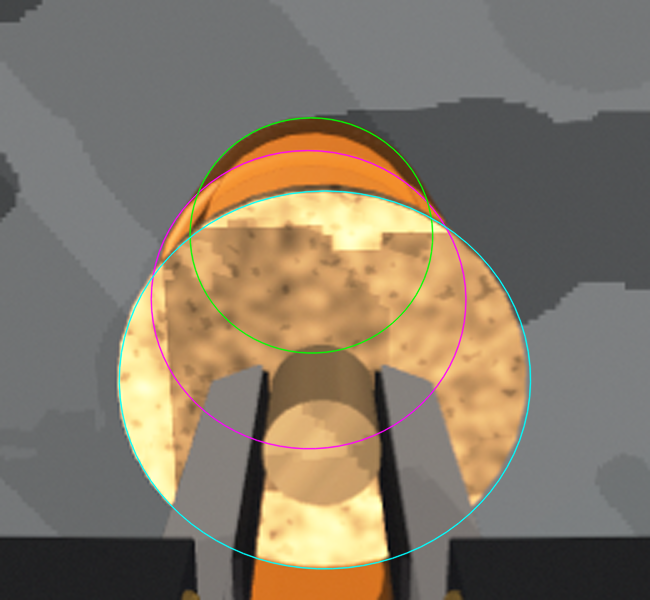

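The overlay fits: disc and rim match their circles, and the lid is 4.5 mm short in y. I correct that and lower.

>>> jog_arm(motion=[[[-0.001,-0.0045,0.01],[0,0,0]],[[-0.001,-0.0045,0.025],[0,0,0]],[[-0.001,-0.0045,0.038],[0,0,0]],[[-0.001,-0.0045,0.046],[0,0,0]],[[-0.001,-0.0045,0.05],[0,0,0]],[[-0.001,-0.0045,0.053],[0,0,0]],[[-0.001,-0.0045,0.0545],[0,0,0]],[[-0.001,-0.0045,0.0545],[0,0,0]],[[-0.001,-0.0045,0.0545],[0,0,0]]])

```text
time_s: 13.5
tcp_pos: [0.6256, 0.3303, 0.0985]
ee_rot: [[1.0, -0.001, 0.001], [-0.001, -1.0, 0.0], [0.001, -0.0, -1.0]]
wrist_force: [0.2, -0.2, -0.8]
finger_gap: 0.251
finger_force: 20.0
```

>>> jog_arm(motion=[[[0,0,0.0005],[0,0,0]],[[0,0,0.001],[0,0,0]],[[0,0,0.001],[0,0,0]]])

```text
time_s: 13.75
tcp_pos: [0.6253, 0.3303, 0.0973]
ee_rot: [[1.0, -0.001, 0.0], [-0.001, -1.0, 0.0], [0.0, -0.0, -1.0]]
wrist_force: [-0.4, -0.5, -0.9]
finger_gap: 0.249
finger_force: 20.0
```

The arm had still been settling, so the lid is now 3 mm past the jar centre. I step back before contact and finish lowering.

>>> jog_arm(motion=[[[0,0.0015,0],[0,0,0]],[[0,0.003,0],[0,0,0]],[[0,0.003,0],[0,0,0]],[[0,0.003,0.0005],[0,0,0]],[[0,0.003,0.001],[0,0,0]],[[0,0.003,0.001],[0,0,0]]])

```text
time_s: 14.25
tcp_pos: [0.6254, 0.3268, 0.0969]
ee_rot: [[1.0, -0.001, 0.0], [-0.001, -1.0, -0.0], [0.0, 0.0, -1.0]]
wrist_force: [-1.8, -1.4, 5.3]
finger_gap: 0.252
finger_force: 20.0
```

>>> jog_arm(motion=[[[0,0,0.0005],[0,0,0]],[[0,0,0.0005],[0,0,0]]])

```text
time_s: 14.42
tcp_pos: [0.6254, 0.3267, 0.0968]
ee_rot: [[1.0, -0.001, 0.0], [-0.001, -1.0, -0.0], [0.0, 0.0, -1.0]]
wrist_force: [-2.5, -2.2, 7.0]
finger_gap: 0.249
finger_force: 20.0
```

>>> jog_arm(motion=[[[0,0,0],[0,0,0]],[[0,0,0],[0,0,0]],[[0,0,0],[0,0,0]],[[0,0,0],[0,0,0]],[[0,0,0],[0,0,0]],[[0,0,-0.005],[0,0,0]],[[0,0,-0.02],[0,0,0]],[[0,0,-0.05],[0,0,0]],[[0,0,-0.08],[0,0,0]],[[0,0,-0.093],[0,0,0]],[[0,0,-0.093],[0,0,0]]], gripper=0.6)

```text
time_s: 15.33
tcp_pos: [0.6278, 0.3282, 0.1931]
ee_rot: [[1.0, -0.001, 0.007], [-0.001, -1.0, 0.004], [0.007, -0.004, -1.0]]
wrist_force: [0.6, -0.4, 0.5]
finger_gap: 0.603
finger_force: 0.0
```

>>> jog_arm(motion=[[[-0.1555,0.313,0],[0,0,0]],[[-0.1555,0.313,0],[0,0,0]],[[-0.1555,0.313,0],[0,0,0]],[[-0.1555,0.313,0],[0,0,0]],[[-0.1555,0.313,0],[0,0,0]],[[-0.1555,0.313,0],[0,0,0]],[[-0.1555,0.313,0],[0,0,0]],[[-0.1555,0.313,0],[0,0,0]],[[-0.1555,0.313,0],[0,0,0]],[[-0.1555,0.313,0],[0,0,0]],[[-0.1555,0.313,0],[0,0,0]],[[-0.1555,0.313,0],[0,0,0]],[[-0.1555,0.313,0],[0,0,0]],[[-0.1555,0.313,0],[0,0,0]],[[-0.1555,0.313,0],[0,0,0]],[[-0.1555,0.313,0],[0,0,0]]])

```text
time_s: 16.67
tcp_pos: [0.4695, 0.0151, 0.1883]
ee_rot: [[1.0, 0.0, -0.0], [0.0, -1.0, 0.0], [-0.0, -0.0, -1.0]]
wrist_force: [0.4, -0.7, 0.4]
finger_gap: 0.6
finger_force: 0.0
```

```bash
python3 - <<'E'
from h import *
snap('wrist','w6');snap('top','t6');c=load('w6')
s=manip.read_state();p=s['tcp_pos'];print(p,s['finger_gap'],s['time_s'])
for X in([.470,.0137,.046],[.470,.0137,.016]):print(proj(c,X))
a=cv2.imread('pics/w6.png');b=cv2.imread('pics/t6.png')[140:300,100:300]
cv2.imwrite('pics/v6.png',np.hstack([cv2.copyMakeBorder(a[60:340,180:500],0,120,0,0,0),cv2.resize(b,(480,400),interpolation=2)]))
E
```

```text
[0.46939633 0.014724   0.18838932] 0.5973469343947223 16.7667
[320.10397793 186.94284943]
[319.98860167 179.60691589]
```

View pics/v6.png

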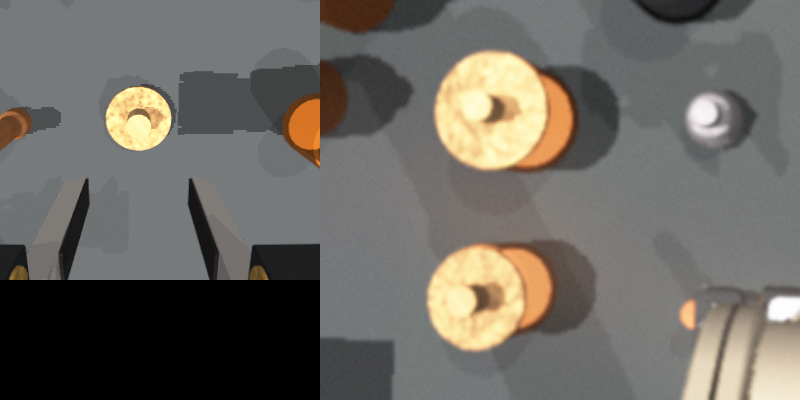

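Both lids are seated (490,110 and 475,298 in the right panel). The medium knob is at (319,186) as predicted, so I grip it.

>>> jog_arm(motion=[[[0.001,0,0.03],[0,0,0]],[[0.001,0,0.07],[0,0,0]],[[0.001,0,0.105],[0,0,0]],[[0.001,0,0.135],[0,0,0]],[[0.001,0,0.155],[0,0,0]],[[0.001,0,0.163],[0,0,0]],[[0.001,0,0.166],[0,0,0]],[[0.001,0,0.166],[0,0,0]],[[0.001,0,0.166],[0,0,0]]])

```text
time_s: 17.52
tcp_pos: [0.4713, 0.0144, 0.0234]
ee_rot: [[1.0, -0.001, 0.002], [-0.001, -1.0, 0.0], [0.002, -0.0, -1.0]]
wrist_force: [0.8, -0.8, 0.1]
finger_gap: 0.606
finger_force: 0.0
```

>>> jog_arm(motion=[[[0,0,0],[0,0,0]],[[0,0,0],[0,0,0]],[[0,0,0],[0,0,0]],[[0,0,0],[0,0,0]],[[0,0,0],[0,0,0]],[[0,0,0],[0,0,0]],[[0,0,0],[0,0,0]],[[0,0,0],[0,0,0]],[[0,0,0],[0,0,0]],[[0,0,0],[0,0,0]]], gripper=0.1, squeeze=20)

```text
time_s: 18.35
tcp_pos: [0.4705, 0.0144, 0.0228]
ee_rot: [[1.0, -0.001, 0.0], [-0.001, -1.0, 0.0], [0.0, -0.0, -1.0]]
wrist_force: [-0.0, 0.4, 6.3]
finger_gap: 0.25
finger_force: 20.0
```

>>> jog_arm(motion=[[[0,0,-0.01],[0,0,0]],[[0,0,-0.03],[0,0,0]],[[0,0,-0.06],[0,0,0]],[[0,0,-0.09],[0,0,0]],[[0,0.01,-0.115],[0,0,0]],[[-0.001,0.03,-0.13],[0,0,0]],[[-0.003,0.06,-0.13],[0,0,0]],[[-0.005,0.1,-0.13],[0,0,0]],[[-0.007,0.14,-0.13],[0,0,0]],[[-0.008,0.17,-0.13],[0,0,0]],[[-0.008,0.185,-0.13],[0,0,0]],[[-0.008,0.1905,-0.13],[0,0,0]],[[-0.008,0.1905,-0.13],[0,0,0]],[[-0.008,0.1905,-0.13],[0,0,0]],[[-0.008,0.1905,-0.13],[0,0,0]],[[-0.008,0.1905,-0.13],[0,0,0]],[[-0.008,0.1905,-0.13],[0,0,0]]])

```text
time_s: 19.77
tcp_pos: [0.4623, -0.1747, 0.1525]
ee_rot: [[1.0, 0.001, -0.0], [0.001, -1.0, 0.001], [-0.0, -0.001, -1.0]]
wrist_force: [-0.3, 1.2, -0.9]
finger_gap: 0.254
finger_force: 20.0
```

```bash
python3 -c "
from ov import *
ov('w7',.4622,-.176,.074,.034,.034)"
```

```text
[ 0.46226312 -0.17496849  0.1524999 ] 0.25084044360529645 19.99989688396454 19.8167
```

View pics/w7o.png

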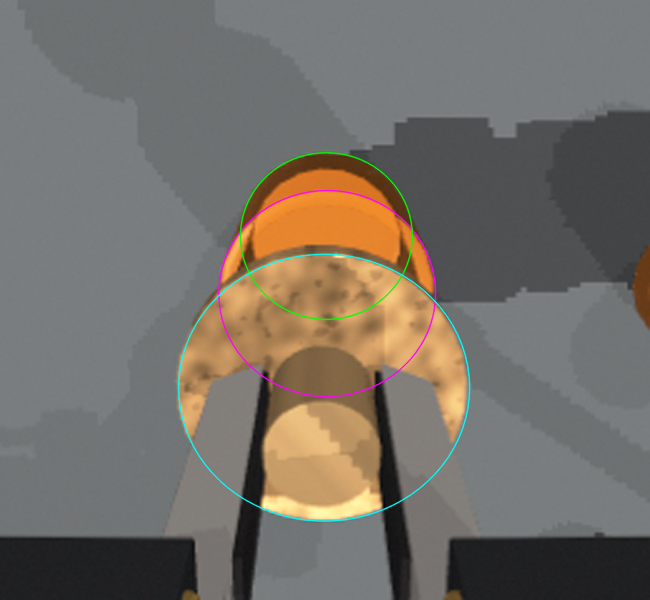

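The jar and disc match their circles to within about 1 mm, so I lower.

>>> jog_arm(motion=[[[0,0.001,0.01],[0,0,0]],[[0,0.001,0.025],[0,0,0]],[[0,0.001,0.04],[0,0,0]],[[0,0.001,0.05],[0,0,0]],[[0,0.001,0.057],[0,0,0]],[[0,0.001,0.061],[0,0,0]],[[0,0.001,0.0625],[0,0,0]],[[0,0.001,0.0625],[0,0,0]],[[0,0.001,0.0625],[0,0,0]],[[0,0.001,0.0625],[0,0,0]]])

```text
time_s: 20.65
tcp_pos: [0.4625, -0.1773, 0.0905]
ee_rot: [[1.0, -0.001, 0.001], [-0.001, -1.0, -0.0], [0.001, 0.0, -1.0]]
wrist_force: [-0.3, -0.2, -0.5]
finger_gap: 0.25
finger_force: 20.0
```

>>> jog_arm(motion=[[[0,0,0.0005],[0,0,0]],[[0,0,0.001],[0,0,0]],[[0,0,0.001],[0,0,0]]])

```text
time_s: 20.9
tcp_pos: [0.4622, -0.1771, 0.0892]
ee_rot: [[1.0, -0.001, 0.0], [-0.001, -1.0, -0.0], [0.0, 0.0, -1.0]]
wrist_force: [-0.1, 0.1, -0.9]
finger_gap: 0.249
finger_force: 20.0
```

>>> jog_arm(motion=[[[0,0,0.0005],[0,0,0]],[[0,0,0.0005],[0,0,0]]])

```text
time_s: 21.07
tcp_pos: [0.4622, -0.1771, 0.0888]
ee_rot: [[1.0, -0.001, 0.0], [-0.001, -1.0, -0.0], [0.0, 0.0, -1.0]]
wrist_force: [0.0, -0.9, 3.7]
finger_gap: 0.254
finger_force: 20.0
```

>>> jog_arm(motion=[[[0,0,0],[0,0,0]],[[0,0,0],[0,0,0]],[[0,0,0],[0,0,0]],[[0,0,0],[0,0,0]],[[0,0,0],[0,0,0]],[[0,0,-0.005],[0,0,0]],[[0,0,-0.02],[0,0,0]],[[0,0,-0.05],[0,0,0]],[[0,0,-0.08],[0,0,0]],[[0,0,-0.1],[0,0,0]],[[0,0,-0.1],[0,0,0]]], gripper=0.6)

```text
time_s: 21.98
tcp_pos: [0.4647, -0.1783, 0.1926]
ee_rot: [[1.0, -0.001, 0.008], [-0.001, -1.0, -0.002], [0.008, 0.002, -1.0]]
wrist_force: [-0.4, 0.8, -0.7]
finger_gap: 0.6
finger_force: 0.0
```

>>> jog_arm(motion=[[[0.16,-0.016,0],[0,0,0]],[[0.16,-0.016,0],[0,0,0]],[[0.16,-0.016,0],[0,0,0]],[[0.16,-0.016,0],[0,0,0]],[[0.16,-0.016,0],[0,0,0]],[[0.16,-0.016,0],[0,0,0]],[[0.16,-0.016,0],[0,0,0]],[[0.16,-0.016,0],[0,0,0]],[[0.16,-0.016,0],[0,0,0]]])

```text
time_s: 22.73
tcp_pos: [0.6206, -0.162, 0.1887]
ee_rot: [[1.0, -0.003, -0.001], [-0.003, -1.0, -0.0], [-0.001, 0.0, -1.0]]
wrist_force: [-0.5, -0.2, 0.4]
finger_gap: 0.597
finger_force: 0.0
```

```bash
python3 - <<'E'
from h import *
im=snap('wrist','w8');c=load('w8')
s=manip.read_state();p=s['tcp_pos'];print(p,s['finger_gap'],s['time_s'])
e=proj(c,[.622,-.161,.046]);print(e,proj(c,[.622,-.161,.016]))
h=cv2.cvtColor(im['pixels'],cv2.COLOR_RGB2HSV)
m=((h[...,0]>10)&(h[...,0]<32)&(h[...,1]>60)).astype(np.uint8)
n,l,st,ce=cv2.connectedComponentsWithStats(m)
for i in range(1,n):
    if st[i,4]>300: print(st[i],ce[i])
E
```

```text
[ 0.62094557 -0.16188085  0.18881856] 0.5983207605707322 22.7833
[317.63414249 185.88230727] [317.71393437 178.61151246]
[ 290  152   53   52 2015] [316.07444169 177.73151365]
[ 300  279   67   63 3431] [331.26756048 313.31681725]
[ 57 289  27  32 596] [ 69.83557047 302.52516779]
[183 325  26  68 900] [193.02       359.09222222]
[429 325  25  68 885] [443.31299435 359.01694915]
```

The disc centre is at (316,178) against a predicted (318,179), so about 1 mm off. I grip the small lid.

>>> jog_arm(motion=[[[0.001,-0.0015,0.03],[0,0,0]],[[0.001,-0.0015,0.07],[0,0,0]],[[0.001,-0.0015,0.105],[0,0,0]],[[0.001,-0.0015,0.135],[0,0,0]],[[0.001,-0.0015,0.155],[0,0,0]],[[0.001,-0.0015,0.163],[0,0,0]],[[0.001,-0.0015,0.166],[0,0,0]],[[0.001,-0.0015,0.166],[0,0,0]],[[0.001,-0.0015,0.166],[0,0,0]]])

```text
time_s: 23.53
tcp_pos: [0.6242, -0.1603, 0.0241]
ee_rot: [[1.0, -0.001, 0.003], [-0.001, -1.0, -0.001], [0.003, 0.001, -1.0]]
wrist_force: [-0.0, 0.5, -0.5]
finger_gap: 0.597
finger_force: 0.0
```

>>> jog_arm(motion=[[[0,0,0],[0,0,0]],[[0,0,0],[0,0,0]],[[0,0,0],[0,0,0]],[[0,0,0],[0,0,0]],[[0,0,0],[0,0,0]],[[0,0,0],[0,0,0]],[[0,0,0],[0,0,0]],[[0,0,0],[0,0,0]],[[0,0,0],[0,0,0]],[[0,0,0],[0,0,0]]], gripper=0.1, squeeze=20)

```text
time_s: 24.37
tcp_pos: [0.6233, -0.1598, 0.0228]
ee_rot: [[1.0, -0.001, 0.0], [-0.001, -1.0, -0.0], [0.0, 0.0, -1.0]]
wrist_force: [-1.2, 0.2, 5.0]
finger_gap: 0.251
finger_force: 20.0
```

>>> jog_arm(motion=[[[0,0,-0.01],[0,0,0]],[[0,0,-0.03],[0,0,0]],[[0,0,-0.06],[0,0,0]],[[0,0,-0.09],[0,0,0]],[[0,0.01,-0.115],[0,0,0]],[[-0.01,0.03,-0.13],[0,0,0]],[[-0.03,0.06,-0.13],[0,0,0]],[[-0.06,0.08,-0.13],[0,0,0]],[[-0.09,0.105,-0.13],[0,0,0]],[[-0.12,0.13,-0.13],[0,0,0]],[[-0.15,0.15,-0.13],[0,0,0]],[[-0.17,0.163,-0.13],[0,0,0]],[[-0.1775,0.168,-0.13],[0,0,0]],[[-0.1775,0.168,-0.13],[0,0,0]],[[-0.1775,0.168,-0.13],[0,0,0]],[[-0.1775,0.168,-0.13],[0,0,0]],[[-0.1775,0.168,-0.13],[0,0,0]],[[-0.1775,0.168,-0.13],[0,0,0]],[[-0.1775,0.168,-0.13],[0,0,0]]])

```text
time_s: 25.95
tcp_pos: [0.4464, -0.3268, 0.1523]
ee_rot: [[1.0, 0.001, 0.0], [0.001, -1.0, 0.0], [0.0, -0.0, -1.0]]
wrist_force: [-1.3, -0.2, -0.3]
finger_gap: 0.25
finger_force: 20.0
```

```bash
python3 - <<'E'
from ov import *
ov('w9',.4455,-.3277,.07,.027,.027)
c=load('w9');a=cv2.imread('pics/w9.png');h=cv2.cvtColor(a,cv2.COLOR_BGR2HSV)
# amber silhouette at several rows, vs the silhouette of the model
m=(h[...,1]>150)&(h[...,0]<22)
for r in range(150,215,6):
    x=np.where(m[r,200:440])[0]+200
    if len(x):print(r,x.min(),x.max())
M=np.zeros(a.shape[:2],np.uint8);th=np.linspace(0,6.28,90)
P=np.array([proj(c,[.4455+.027*np.cos(t),-.3277+.027*np.sin(t),z]) for z in(0,.07) for t in th],np.float32)
cv2.fillConvexPoly(M,np.int32(cv2.convexHull(P)),1)
for r in range(150,215,6):
    x=np.where(M[r])[0]
    if len(x):print('model',r,x.min(),x.max())
p=manip.read_state()['tcp_pos']
E
```

```text
[ 0.44610226 -0.32691687  0.15233408] 0.24560014138199204 19.999922811985016 26.0
162 310 326
168 300 337
174 295 341
180 293 343
186 291 345
192 289 347
198 287 349
204 286 351
210 285 350
model 162 304 333
model 168 297 340
model 174 294 344
model 180 292 346
model 186 290 348
model 192 289 350
model 198 287 352
model 204 286 353
model 210 286 353
```

The amber silhouette agrees with the model to about 1 px, and the lid is over the small jar. I lower.

>>> jog_arm(motion=[[[-0.001,0,0.01],[0,0,0]],[[-0.001,0,0.025],[0,0,0]],[[-0.001,0,0.04],[0,0,0]],[[-0.001,0,0.053],[0,0,0]],[[-0.001,0,0.061],[0,0,0]],[[-0.001,0,0.065],[0,0,0]],[[-0.001,0,0.0665],[0,0,0]],[[-0.001,0,0.0665],[0,0,0]],[[-0.001,0,0.0665],[0,0,0]],[[-0.001,0,0.0665],[0,0,0]]])

```text
time_s: 26.83
tcp_pos: [0.4448, -0.3279, 0.0866]
ee_rot: [[1.0, -0.001, 0.001], [-0.001, -1.0, -0.001], [0.001, 0.001, -1.0]]
wrist_force: [-0.9, 0.3, -0.5]
finger_gap: 0.252
finger_force: 20.0
```

>>> jog_arm(motion=[[[0,0,0.0005],[0,0,0]],[[0,0,0.001],[0,0,0]],[[0,0,0.001],[0,0,0]]])

```text
time_s: 27.08
tcp_pos: [0.4445, -0.3277, 0.0852]
ee_rot: [[1.0, -0.001, 0.0], [-0.001, -1.0, -0.0], [0.0, 0.0, -1.0]]
wrist_force: [0.0, 0.0, -0.2]
finger_gap: 0.25
finger_force: 20.0
```

>>> jog_arm(motion=[[[0,0,0.0005],[0,0,0]],[[0,0,0.0005],[0,0,0]]])

```text
time_s: 27.25
tcp_pos: [0.4445, -0.3277, 0.0847]
ee_rot: [[1.0, -0.001, 0.0], [-0.001, -1.0, -0.0], [0.0, 0.0, -1.0]]
wrist_force: [-0.7, 0.3, 2.1]
finger_gap: 0.252
finger_force: 20.0
```

Contact at the expected height, so I release, rise and back off to the right and toward the base, then look.

>>> jog_arm(motion=[[[0,0,0],[0,0,0]],[[0,0,0],[0,0,0]],[[0,0,0],[0,0,0]],[[0,0,0],[0,0,0]],[[0,0,0],[0,0,0]],[[0,0,-0.005],[0,0,0]],[[0,0,-0.02],[0,0,0]],[[0,0,-0.05],[0,0,0]],[[0,0,-0.08],[0,0,0]],[[0,0,-0.12],[0,0,0]],[[0,0.03,-0.12],[0,0,0]],[[-0.02,0.07,-0.12],[0,0,0]],[[-0.05,0.1,-0.12],[0,0,0]],[[-0.08,0.13,-0.12],[0,0,0]],[[-0.11,0.16,-0.12],[0,0,0]],[[-0.14,0.18,-0.12],[0,0,0]],[[-0.17,0.21,-0.12],[0,0,0]],[[-0.19,0.24,-0.12],[0,0,0]],[[-0.19,0.25,-0.12],[0,0,0]],[[-0.19,0.25,-0.12],[0,0,0]]], gripper=0.6)

```text
time_s: 28.92
tcp_pos: [0.2508, -0.5807, 0.2047]
ee_rot: [[1.0, -0.007, -0.001], [-0.007, -1.0, -0.003], [-0.001, 0.003, -1.0]]
wrist_force: [-0.2, 0.6, 0.7]
finger_gap: 0.602
finger_force: 0.0
```

```bash
python3 - <<'E'
from h import *
snap('top','t9');snap('scene','s9')
a=cv2.imread('pics/t9.png')[140:310,140:540];b=cv2.imread('pics/s9.png')[85:285,150:510]
cv2.imwrite('pics/fin.png',np.vstack([cv2.resize(a,(600,255),interpolation=2),cv2.resize(b,(600,333),interpolation=2)]))
s=manip.read_state();print(s['tcp_pos'],s['finger_gap'],s['time_s'],s['wrist_force'])
E
```

```text
[ 0.25457435 -0.57663054  0.2042888 ] 0.5986119233902234 29.0167 [-0.16681174  1.32045577 -0.92846303]
```

View pics/fin.png

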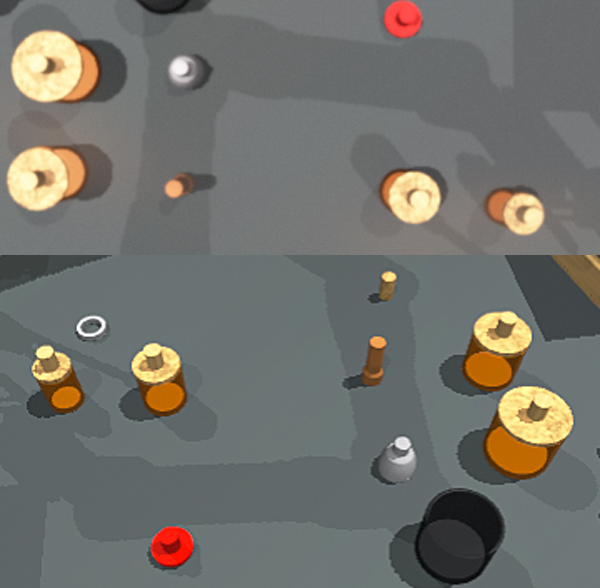

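All four jars show their own lid, flat and centred. In the lower panel they are at (52,362), (157,362), (502,332) and (535,415). The bell, the dowel and the look-alikes are untouched.

```bash
python3 -c "
from cell import manip
print(manip.hand_in())"
```

```text
the job is handed in; nothing more can be done
None
```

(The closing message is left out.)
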